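# Turn the closed tin over in its bench stand and bring it back upright

## Task

The closed tin in the turn-over stand on the workshop bench has been standing too long: swing it over in the stand until it is fully upside down against its stop, let go and leave it like that, untouched, for about two seconds, then swing it back until it stands fully upright against the other stop. Be gentle: the stand is only resting on the bench and must stay in its place, the tin must not be flung round, and the other things on the bench must be left alone.

Things in the scene. Friction and masses are not known exactly. Their poses are not given: they have to be found in the camera images.
- stand: Grey steel stand, about 2.4 kg, resting loose on the bench: slides if pushed with about 20 N. Origin: centre of its underside, z up. Base plate 170 x 170 x 14 mm. Two upright cheek plates at y = -75 and +75 mm, 10 mm thick, 36 mm wide in x, 136 mm high, with feet 90 mm long in x, 43 mm high.
- swivel (a point): Centre of the swivel between the cheeks, 125 mm above the bench; the axis is the stand's y axis. From upright the tin turns only one way, 180 degrees: the cap goes over to the stand's +x side, down and under, to a stop. Another stop at upright. Starts upright or leaning up to 15 degrees to +x. Friction (about 0.25 N m) holds the tin where it is left.
- tin: Closed square aluminium tin, 56 x 56 x 120 mm, black screw cap (32 mm across, 20 mm high) on one end. Origin: the tin's centre, on the swivel axis. Its z axis points to the cap (up when upright), y along the swivel axis. The swivel's side plates (44 x 50 mm) lie on its y faces only; its x faces are free.
- cap_top (a point): Centre of the top of the screw cap, 80 mm from the tin's centre along the tin's z axis.
- spray_can: White capped spray can standing upright, 58 mm across, 150 mm high; origin at the centre of its underside. Leave alone.
- grease_jar: Grey jar with black lid standing upright, 70 mm across, 80 mm high; origin at the centre of its underside. Leave alone.
- spanner: Steel spanner, 180 mm long, lying flat on the bench along its own x axis; origin at the middle of its underside. Leave alone.
Mind the look-alikes: they are no part of the job. There is more than one size of the stand; the job needs the largest.

How it is judged (in metres and radians):
On the way:
1. the tin is upside down (within 2.3 degrees) and untouched for 1.5 s (angle between tin's own z axis and vertical above 3.1 rad and contact force between each of the fingers, the arm and tin below 0.1 N), for 1.5 s.
At the end, for the whole second after the job is handed in: The tin is back upright, cap on top, within 2.3 degrees and at rest; the stand is flat on the bench within 10 mm of where it started (angle between tin's own z axis and vertical below 0.04 rad and angular speed of tin below 0.1 rad/s and distance of stand from where it was at the start of the episode below 0.01 m and angle between stand's own z axis and vertical below 0.03 rad); the robot touches nothing.
It fails at once if the stand is shoved more than 10 mm from its place (distance of stand from where it was at the start of the episode above 0.01 m).
It fails at once if the tin is flung round (faster than 4 rad/s) (angular speed of tin above 4 rad/s).
It fails at once if a bystander is moved more than 20 mm (distance of any of spray_can, grease_jar, spanner from where it was at the start of the episode above 0.02 m).
It also fails if it takes over 59 s, if anything falls off the work surface, if the arm or the gripper's body presses on something with over 40 N, if the wrist force passes 120 N, or if a joint passes its speed limit or range.

## Robot

A 6-joint arm with a two-finger parallel gripper is mounted at the origin on the work surface. World frame = base frame: x ahead of the robot, y to its left, z up, the work surface at z = 0. Lengths are in m, angles in degrees, forces in N, time in s.
With the tool pointing down it reaches from about 0.35 to 0.975 m from the base axis. Payload 17.4 kg.
Tool frame: the origin (TCP) lies on the centre line of the jaws, within the pads' length; the fingertips stand 11 mm ahead of it and the grasp point (between the pads) lies 8 mm behind it; z points along the fingers, y is the direction in which the jaws open and shut (so a half turn about z gives the same grasp; the last joint's range is limited). The gripper opens to 85 mm and grips with 20 to 120 N. Pads are 22 mm wide; open, the fingers measure 114 mm over their backs; the gripper's body (76 mm by 85 mm) begins 54 mm behind the grasp point. The pads swing forward as they close: fully open they stand 13 mm farther back than shut.
Start: joints at [71.918, 6.646, 82.598, -0, 90.757, -2.166], TCP at [0.185, 0.649, 0.242] pointing down, gripper open.
Joint ranges: [-162.19, 162.19], [-47.58, 125.68], [4.15, 143.07], [-65.23, 245.23], [0.69, 171.88], [-170.13, 170.13]. Speed limits (degrees/s): [108.29, 108.29, 127.2, 180, 180, 180].

## Interface

Orientations are given as a 3x3 rotation matrix whose columns are the frame's x, y, z axes.
In Python, from workcell import ctrl gives the robot as it stands.
- The arm moves only by the tool drive_tool, never from a script. Its arguments are lists of equal length, an entry for each row: "translation": the shift along the world's x, y, z in cm, a list of three; "dr": the turn, a rotation vector about the world's x, y, z in rad, a list of three; "fingers": the finger opening in cm, from 0 to 8.54. In form: {"translation": [[dx, dy, dz], ...], "dr": [[rx, ry, rz], ...], "fingers": [fingers, ...]}. A call has 1 to 20 rows; each row shifts and turns the commanded pose from where the row before left it; what a row does not reach is not made up. A row lasts 1/10 s, in which the tool goes at most 50 mm and 8.59 degrees, less where a joint would pass 70% of its speed; a pose out of reach is approached as far as the arm can. A call with a gripper value outside its range is refused whole. The fingers move at their own pace and stop on an object; "squeeze" is the grip in N (left out, the last holds). Time passes only in rows, so rows that do not move let the fingers close. It gives the time, the measured TCP pose, the force and the opening at its end, in the units of the state.
- ctrl.read_state(): the state, without advancing time (a new reading comes with each control period).
- ctrl.camera(name): name is "side" or "top"; returns the picture (400x640x3 uint8, red, green, blue); there is no depth.
- ctrl.calibration(name): a dict with "fov_y" (degrees; the focal length in pixels is half the picture's height over the tangent of half this angle, whatever the lens; pixels are square), "cx", "cy" (the principal point, pixels), "k1" (the pictures are not rectified: a ray, as slopes to the right and down, at radius r is drawn at 1 + k1 r^2 times it, then the intrinsics apply), "R" (3x3) and "t" (3): a world point X has camera coordinates R X + t. Camera axes: x right, y down, z forward; pixel columns grow to the right and rows downward; lengths in m; the calibration is good to about 2 mm. A picture is of the moment at which its call begins. calibration takes no time and is no camera call.
- ctrl.close_job(): hands the job in, once; it reports no verdict.
The state is a dict: "time_s": time; "joint_positions": joint angles; "dq": joint speeds; "joint_torque": joint torques, N m; "tcp_pos": TCP position; "orientation": TCP orientation; "ft_force": force on the tool from outside, world axes, zero at the start; "torque": the same for the moment, N m; "width": opening from 0.0 (shut) to 1.0 (fully open).
Only numpy, scipy, OpenCV 4.12 (cv2) and the standard library are available. Lean on these libraries where they do the work, as an engineer would, in place of code of your own. Each camera call takes 0.05 s, during which the arm holds its last target.

## Working session

There is one attempt and no reset: what is moved stays moved. The work goes in short steps, Python scripts to look and compute and a tool call to move; the robot and the scene stay as the last step left them, time stands still between calls to the robot, and variables do not carry over. Pictures are saved under pics/ and viewed, and the job is handed in when it is done.

Besides the shell and the picture viewer there is one more tool, called after "Emit:" as a command line: name --argument value ..., lists and objects as JSON in quotes. drive_tool: Moves the arm, as the interface text tells. Its arguments: {"type":"object","properties":{"translation":{"type":"array"},"dr":{"type":"array"},"fingers":{"type":"array"},"squeeze":{"type":"number"}},"required":["translation","dr","fingers"]}

```bash
mkdir -p pics; ls
python3 - <<'E'
from workcell import ctrl
import cv2,json
for n in("side","top"):
    im=ctrl.camera(n); cv2.imwrite(f"pics/{n}0.png",im[:,:,::-1])
    print(n,ctrl.calibration(n))
print(ctrl.read_state())
E
```

```text
pics
side {'fov_y': 54.28607168892511, 'cx': 320.040560216067, 'cy': 200.6232075444327, 'k1': -0.04864129277355329, 'R': array([[-0.9372589 , -0.34862916,  0.00186189],
       [-0.22366014,  0.59717681, -0.77029605],
       [ 0.26743579, -0.72238325, -0.63768373]]), 't': array([0.53870994, 0.21226981, 0.84123264])}
top {'fov_y': 44.88977280460074, 'cx': 328.6779748373056, 'cy': 192.9967173295667, 'k1': -0.12881545198252786, 'R': array([[-0.02601297, -0.9996425 , -0.00617986],
       [-0.98606788,  0.02667477, -0.1641907 ],
       [ 0.16429684,  0.00182268, -0.98640926]]), 't': array([0.06035858, 0.56161001, 1.30582627])}
{'time_s': 0.1, 'joint_positions': array([ 7.19195786e+01,  6.67210796e+00,  8.26317353e+01,  7.40093459e-04,
        9.07563283e+01, -2.16455990e+00]), 'dq': array([ 0.01125564, -0.10957607, -0.14815139,  0.02501801, -0.13200579,
       -0.01476542]), 'joint_torque': array([ 2.04528609e-03, -7.33669496e+01, -6.33775163e+01, -7.60224907e-05,
        5.26153934e-03, -2.94924712e-05]), 'tcp_pos': array([0.18504499, 0.64897814, 0.24162937]), 'orientation': array([[-9.61665467e-01,  2.74225118e-01, -3.38206769e-04],
       [ 2.74225321e-01,  9.61664954e-01, -9.94326396e-04],
       [ 5.25723241e-05, -1.04895422e-03, -9.99999448e-01]]), 'ft_force': array([-0.24917343,  0.31382766,  0.41748663]), 'torque': array([-0.02982611, -0.0559239 ,  0.03213685]), 'width': 0.9995197356026349}
```

View pics/side0.png

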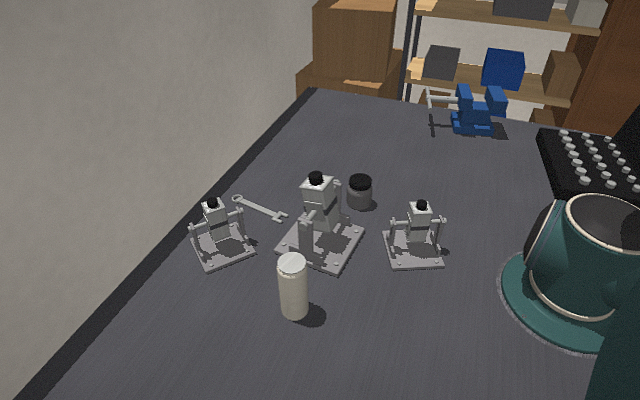

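View pics/top0.png

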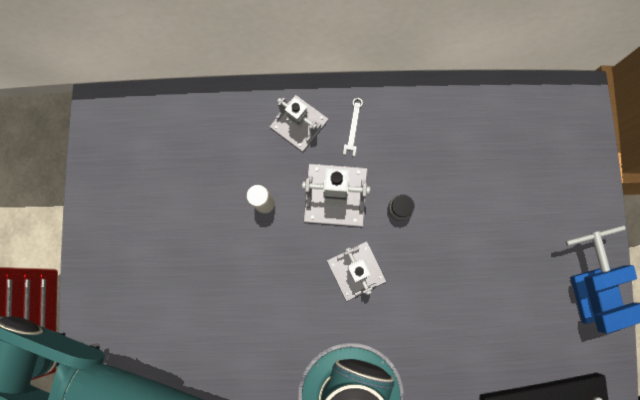

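The three stands are at top-view pixels (298,122), (336,195) and (356,271). The middle one, at side pixel (320,215), has the largest base. I'll check that in an enlarged crop.

```bash
cat > h.py <<'E'
import numpy as np, cv2
from workcell import ctrl
def K(n):
    c=ctrl.calibration(n); f=200/np.tan(np.radians(c['fov_y']/2)); return c,f
def proj(n,X):
    c,f=K(n); p=np.atleast_2d(X)@np.array(c['R']).T+c['t']; s=p[:,:2]/p[:,2:]
    r2=(s**2).sum(1,keepdims=True); s=s*(1+c['k1']*r2); return s*f+[c['cx'],c['cy']]
def ray(n,uv):
    c,f=K(n); d=(np.array(uv,float)-[c['cx'],c['cy']])/f; s=d.copy()
    for _ in range(30): s=d/(1+c['k1']*(s@s))
    R=np.array(c['R']); return -R.T@c['t'], R.T@np.array([*s,1])
def onz(n,uv,z):
    o,d=ray(n,uv); return o+d*(z-o[2])/d[2]
def tri(a,b):
    A=[];B=[]
    for n,uv in(("side",a),("top",b)):
        o,d=ray(n,uv); d/=np.linalg.norm(d); P=np.eye(3)-np.outer(d,d); A.append(P);B.append(P@o)
    return np.linalg.solve(sum(A),sum(B))
def crop(src,name,x0,y0,w,h,s):
    im=cv2.imread(src)[y0:y0+h,x0:x0+w]; cv2.imwrite(name,cv2.resize(im,None,fx=s,fy=s,interpolation=cv2.INTER_CUBIC))
E
python3 - <<'E'
from h import *
crop("pics/top0.png","pics/top0c.png",290,150,90,90,6)
crop("pics/side0.png","pics/side0c.png",265,160,120,120,5)
E
```

```text
(no output)
```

View pics/top0c.png

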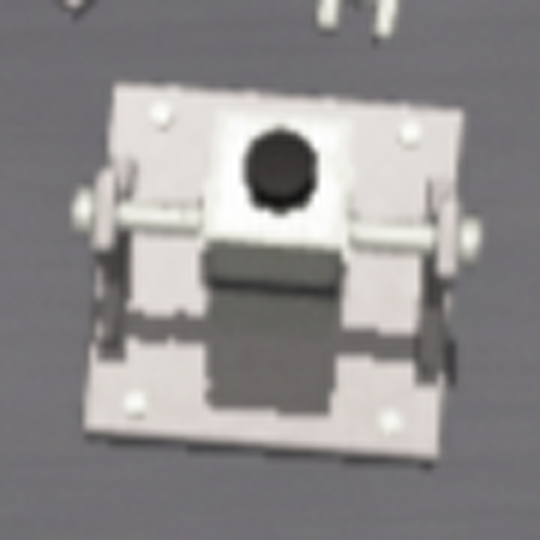

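View pics/side0c.png

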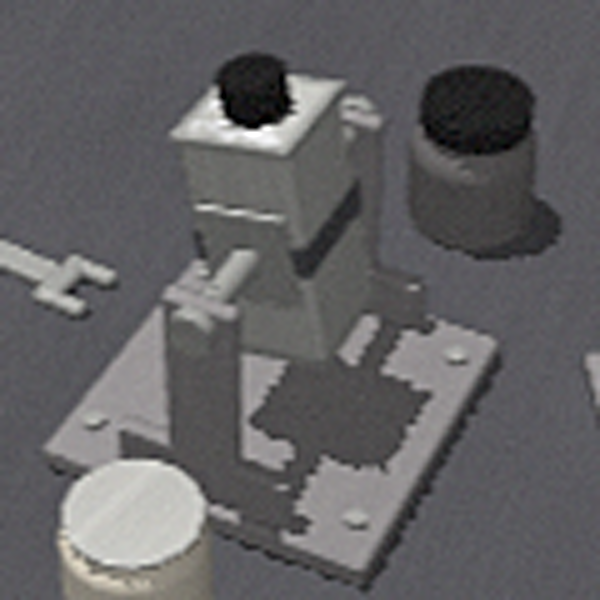

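Run:
```python
from h import *
o=np.array([290,150]); P=[(113,85),(463,110),(437,458),(85,430)]
W=np.array([onz("top",o+np.array(p)/6-0.08,0.014) for p in P])
print(W.round(4)); c=W.mean(0);print("centre",c, "sides",[np.linalg.norm(W[i]-W[(i+1)%4]).round(4) for i in range(4)])
e=(W[0]-W[3])+(W[1]-W[2]); print("yaw edge up",np.degrees(np.arctan2(e[1],e[0])))
e=(W[0]-W[1])+(W[3]-W[2]); print("yaw edge left -90",np.degrees(np.arctan2(e[1],e[0]))-90)
os=np.array([265,160]); Ps=[(497,340),(365,575),(45,452)]
for p in Ps: print("side corner",onz("side",os+np.array(p)/5-.1,0.014).round(4))
cap=tri(os+np.array((255,72))/5-.1, o+np.array((281,168))/6-.08); print("cap",cap)
# axle ends
for p in [(85,208),(470,238)]: print(onz("top",o+np.array(p)/6-.08,0.125).round(4))
```

```text
[[ 0.6548  0.1009  0.014 ]
 [ 0.6379 -0.0673  0.014 ]
 [ 0.4704 -0.0485  0.014 ]
 [ 0.4881  0.1174  0.014 ]]
centre [0.56279286 0.02563941 0.014     ] sides [np.float64(0.169), np.float64(0.1685), np.float64(0.1668), np.float64(0.1674)]
yaw edge up -6.025322744711907
yaw edge left -90 -5.919271307382871
side corner [ 0.4714 -0.0447  0.014 ]
side corner [0.4861 0.1235 0.014 ]
side corner [0.653  0.1059 0.014 ]
cap [0.57515674 0.02426264 0.20159327]
[0.5742 0.1096 0.125 ]
[ 0.5562 -0.0591  0.125 ]
```

The middle stand is the job. Its base measures about 168 mm, it sits at about (0.563, 0.028) with yaw −6°, and the cap leans about 9° toward world +x, so stand +x is at −6°.

My plan is to push only on the tin's −x face with closed fingers. I'll push above the axis to swing it over, and below the axis (the mirrored stroke) to bring it back. First I'll raise the arm, close the fingers and go to a point above the start.

```bash
cat > plan.py <<'E'
from h import *
from scipy.spatial.transform import Rotation as Ro
C=np.array([.5627,.028,.125]); YAW=-6.0; H=.011; TIP=.011
S=Ro.from_euler('z',YAW,degrees=True).as_matrix()
def pose(th,s,phi,gap=0.):
    """tcp pos + rot for tin angle th, tip centre tangential s, tool tilt phi (deg), gap"""
    t,p=np.radians([th,phi]); m=np.array([-np.cos(t),0,np.sin(t)]); z=np.array([np.sin(t),0,np.cos(t)])
    d=np.array([np.sin(p),0,-np.cos(p)])
    T=s*z+(.028+gap+H*abs(np.cos(p+t)))*m-TIP*d
    y=np.array([0,1.,0]); x=np.cross(y,d)
    return C+S@T, S@np.stack([x,y,d],1)
def rows(wps,pos,R):
    """rows between waypoints (cm, rad) from pos,R"""
    for w,(p,Q) in wps:
        dr=Ro.from_matrix(Q@R.T).as_rotvec(); print(w,((p-pos)*100).round(2),dr.round(3), 'tcp',p.round(3)); pos,R=p,Q
E
python3 - <<'E'
from plan import *
st=ctrl.read_state()
# tool x check sign: current tool x is -0.96 => matches y cross d?
p,Q=pose(5,.045,0,.02); print(Q)
rows([("start above",(p+[0,0,.10],Q)),("start",(p,Q))],st['tcp_pos'],st['orientation'])
E
```

```text
[[-0.9945219   0.10452846  0.        ]
 [ 0.10452846  0.9945219   0.        ]
 [ 0.          0.         -1.        ]]
start above [ 32.31 -61.52   4.43] [ 0.001 -0.     0.173] tcp [0.508 0.034 0.286]
start [  0.   0. -10.] [0. 0. 0.] tcp [0.508 0.034 0.186]
```

Emit:
drive_tool --translation '[[0,0,2.2],[0,0,2.2],[1.9,-3.6,0],[1.9,-3.6,0],[1.9,-3.6,0],[1.9,-3.6,0],[1.9,-3.6,0],[1.9,-3.6,0],[1.9,-3.6,0],[1.9,-3.6,0],[1.9,-3.6,0],[1.9,-3.6,0],[1.9,-3.6,0],[1.9,-3.6,0],[1.9,-3.6,0],[1.9,-3.6,0],[1.9,-3.6,0],[1.9,-3.6,0],[1.9,-3.9,0],[0,0,0]]' --dr '[[0,0,0],[0,0,0],[0,0,0.0173],[0,0,0.0173],[0,0,0.0173],[0,0,0.0173],[0,0,0.0173],[0,0,0.0173],[0,0,0.0173],[0,0,0.0173],[0,0,0.0173],[0,0,0.0173],[0,0,0],[0,0,0],[0,0,0],[0,0,0],[0,0,0],[0,0,0],[0,0,0],[0,0,0]]' --fingers '[0,0,0,0,0,0,0,0,0,0,0,0,0,0,0,0,0,0,0,0]' --squeeze 20

```text
time_s: 2.1
tcp_pos: [0.5093, 0.0305, 0.2855]
orientation: [[-0.994, 0.108, -0.001], [0.108, 0.994, -0.001], [0.001, -0.001, -1.0]]
ft_force: [0.1, -0.5, 0.4]
width: 0.003
```

Run:
```python
from plan import *
for n in("side","top"):
    im=ctrl.camera(n); cv2.imwrite(f"pics/{n}1.png",im[:,:,::-1])
crop("pics/side1.png","pics/side1c.png",200,60,200,160,4)
st=ctrl.read_state(); print(st['tcp_pos'],st['orientation'].round(3),st['ft_force'])
t=st['tcp_pos']; d=st['orientation'][:,2]
print("tip11",proj("side",t+.011*d),"tip24",proj("side",t+.024*d))
p,Q=pose(5,.045,0,.02)
rows([("start",(p,Q))],st['tcp_pos'],st['orientation'])
```

```text
[0.50815746 0.03346149 0.28578861] [[-0.994  0.107 -0.001]
 [ 0.107  0.994  0.   ]
 [ 0.001  0.    -1.   ]] [0.32586474 1.22992601 0.07570011]
tip11 [[345.74517283 153.98259913]] tip24 [[345.47245423 159.43527656]]
start [ 0.    0.03 -9.98] [-0.    -0.001  0.002] tcp [0.508 0.034 0.186]
```

View pics/side1c.png

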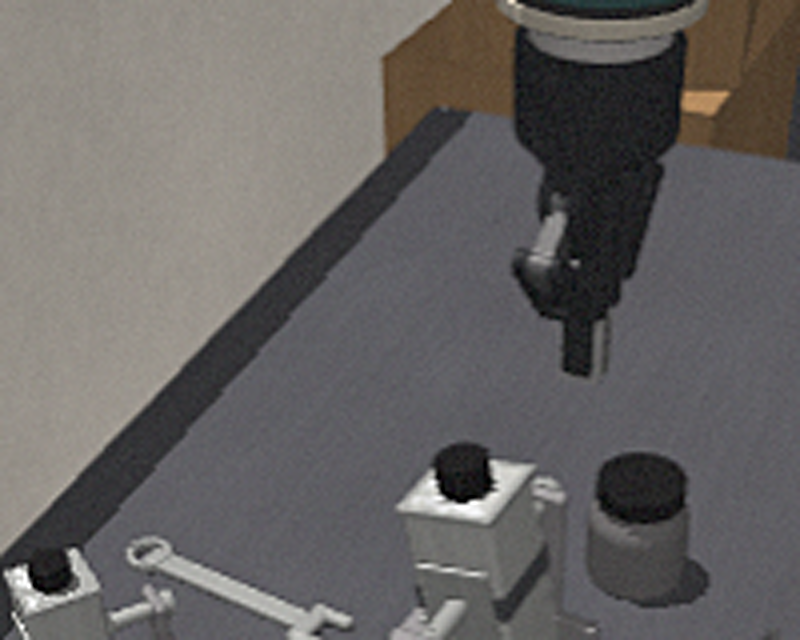

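The fingertip sits at side pixel (346,154), which matches the "11 mm ahead" tip with the fingers shut. Next I'll descend and start the forward stroke.

```bash
cat > fwd.py <<'E'
from plan import *
phi=lambda t:-35*np.clip((t-60)/100,0,1)
if __name__=="__main__":
    w=[("start",pose(5,.045,0,.02)),("touch",pose(9,.045,0,0))]+[(t,pose(t,.045,phi(t))) for t in list(range(17,178,8))+[180]]
    rows(w,*pose(5,.045,0,.02))
E
python3 fwd.py
```

```text
start [0. 0. 0.] [0. 0. 0.] tcp [0.508 0.034 0.186]
touch [ 2.33 -0.25  0.06] [0. 0. 0.] tcp [0.532 0.031 0.187]
17 [ 0.76 -0.08  0.38] [0. 0. 0.] tcp [0.539 0.03  0.19 ]
25 [ 0.82 -0.09  0.25] [0. 0. 0.] tcp [0.547 0.03  0.193]
33 [ 0.86 -0.09  0.12] [0. 0. 0.] tcp [0.556 0.029 0.194]
41 [ 0.88 -0.09 -0.02] [0. 0. 0.] tcp [0.565 0.028 0.194]
49 [ 0.87 -0.09 -0.17] [0. 0. 0.] tcp [0.573 0.027 0.192]
57 [ 0.83 -0.09 -0.31] [0. 0. 0.] tcp [0.582 0.026 0.189]
65 [ 0.79 -0.08 -0.41] [0.003 0.03  0.   ] tcp [0.59  0.025 0.185]
73 [ 0.73 -0.08 -0.51] [0.005 0.049 0.   ] tcp [0.597 0.024 0.18 ]
81 [ 0.64 -0.07 -0.61] [0.005 0.049 0.   ] tcp [0.603 0.024 0.174]
89 [ 0.54 -0.06 -0.69] [ 0.005  0.049 -0.   ] tcp [0.609 0.023 0.167]
97 [ 0.43 -0.04 -0.76] [ 0.005  0.049 -0.   ] tcp [0.613 0.023 0.159]
105 [ 0.3  -0.03 -0.8 ] [0.005 0.049 0.   ] tcp [0.616 0.022 0.151]
113 [ 0.24 -0.03 -0.67] [0.005 0.049 0.   ] tcp [0.619 0.022 0.144]
121 [ 0.17 -0.02 -0.68] [0.005 0.049 0.   ] tcp [0.62  0.022 0.138]
129 [ 0.09 -0.01 -0.7 ] [ 0.005  0.049 -0.   ] tcp [0.621 0.022 0.131]
137 [ 0.   -0.   -0.71] [0.005 0.049 0.   ] tcp [0.621 0.022 0.124]
145 [-0.09  0.01 -0.71] [ 0.005  0.049 -0.   ] tcp [0.62  0.022 0.116]
153 [-0.18  0.02 -0.7 ] [ 0.005  0.049 -0.   ] tcp [0.619 0.022 0.109]
161 [-0.27  0.03 -0.67] [0.004 0.043 0.   ] tcp [0.616 0.022 0.103]
169 [-0.36  0.04 -0.6 ] [0. 0. 0.] tcp [0.612 0.023 0.097]
177 [-0.46  0.05 -0.56] [0. 0. 0.] tcp [0.608 0.023 0.091]
180 [-0.2   0.02 -0.2 ] [0. 0. 0.] tcp [0.606 0.023 0.089]
```

Emit:
drive_tool --translation '[[0,0,-2],[0,0,-2],[0,0,-2],[0,0,-2],[0,0,-2],[0,0,0]]' --dr '[[0,0,0],[0,0,0],[0,0,0],[0,0,0],[0,0,0],[0,0,0]]' --fingers '[0,0,0,0,0,0]'

```text
time_s: 2.8
tcp_pos: [0.5068, 0.0352, 0.1839]
orientation: [[-0.995, 0.103, -0.004], [0.103, 0.995, 0.0], [0.004, -0.0, -1.0]]
ft_force: [-0.9, 0.4, 0.4]
width: 0.001
```

Emit:
drive_tool --translation '[[0.6,-0.06,0],[0.6,-0.06,0],[0.6,-0.06,0],[0.5,-0.05,0.1],[0.38,-0.04,0.2],[0.38,-0.04,0.2],[0.41,-0.04,0.12],[0.41,-0.04,0.12],[0.43,-0.05,0.06],[0.43,-0.05,0.06],[0.44,-0.05,0],[0.44,-0.05,0],[0,0,0]]' --dr '[[0,0,0],[0,0,0],[0,0,0],[0,0,0],[0,0,0],[0,0,0],[0,0,0],[0,0,0],[0,0,0],[0,0,0],[0,0,0],[0,0,0],[0,0,0]]' --fingers '[0,0,0,0,0,0,0,0,0,0,0,0,0]'

```text
time_s: 4.1
tcp_pos: [0.565, 0.0281, 0.1949]
orientation: [[-0.995, 0.105, 0.001], [0.105, 0.995, -0.0], [-0.001, -0.0, -1.0]]
ft_force: [0.0, -0.6, -0.4]
width: 0.004
```

Run:
```python
from plan import *
st=ctrl.read_state(); print(st['tcp_pos'],st['ft_force'])
im=ctrl.camera("side"); cv2.imwrite("pics/side2.png",im[:,:,::-1])
crop("pics/side2.png","pics/side2c.png",240,100,150,150,4)
```

```text
[0.56496375 0.02813328 0.19493337] [ 0.03289388 -0.62940488 -0.35147987]
```

View pics/side2c.png

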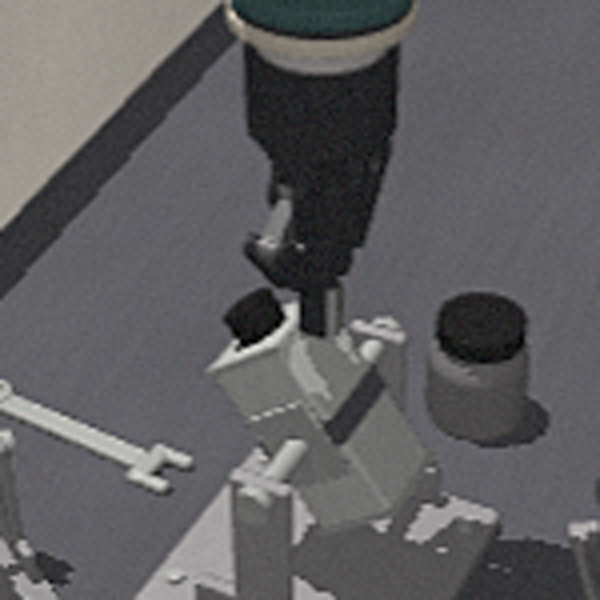

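The tin has turned to about 40° and is following the fingertip at crop (315,330), with low force and the stand in place. I'll continue the stroke.

Emit:
drive_tool --translation '[[0.43,-0.05,-0.08],[0.43,-0.04,-0.09],[0.42,-0.04,-0.15],[0.42,-0.04,-0.16],[0.39,-0.04,-0.2],[0.4,-0.04,-0.21],[0.36,-0.04,-0.25],[0.37,-0.04,-0.26],[0.32,-0.04,-0.3],[0.32,-0.03,-0.31],[0.27,-0.03,-0.34],[0.27,-0.03,-0.35],[0.22,-0.02,-0.38],[0.22,-0.02,-0.38],[0.15,-0.02,-0.4],[0.15,-0.01,-0.4],[0.12,-0.01,-0.34],[0.12,-0.01,-0.34]]' --dr '[[0,0,0],[0,0,0],[0,0,0],[0,0,0],[0.0015,0.015,0],[0.0015,0.015,0],[0.0025,0.0245,0],[0.0025,0.0245,0],[0.0025,0.0245,0],[0.0025,0.0245,0],[0.0025,0.0245,0],[0.0025,0.0245,0],[0.0025,0.0245,0],[0.0025,0.0245,0],[0.0025,0.0245,0],[0.0025,0.0245,0],[0.0025,0.0245,0],[0.0025,0.0245,0]]' --fingers '[0,0,0,0,0,0,0,0,0,0,0,0,0,0,0,0,0,0]'

```text
time_s: 5.95
tcp_pos: [0.6194, 0.0225, 0.1458]
orientation: [[-0.942, 0.105, -0.318], [0.099, 0.995, 0.032], [0.319, -0.001, -0.948]]
ft_force: [5.4, -2.1, 6.3]
width: -0.001
```

Run:
```python
from fwd import *
st=ctrl.read_state(); print(st['tcp_pos'],st['ft_force'],st['joint_positions'].round(1))
im=ctrl.camera("side"); cv2.imwrite("pics/side3.png",im[:,:,::-1])
crop("pics/side3.png","pics/side3c.png",240,100,150,150,4)
w=[(t,pose(t,.045,phi(t))) for t in list(range(113,178,8))+[180]]
rows(w,st['tcp_pos'],st['orientation'])
```

```text
[0.6193517  0.02248467 0.14576403] [ 5.3616664  -2.13638746  6.25226606] [ -1.   13.4  85.3   1.6  99.8 -84.9]
113 [-0.08 -0.04 -0.14] [ 0.001 -0.001  0.   ] tcp [0.619 0.022 0.144]
121 [ 0.17 -0.02 -0.68] [0.005 0.049 0.   ] tcp [0.62  0.022 0.138]
129 [ 0.09 -0.01 -0.7 ] [ 0.005  0.049 -0.   ] tcp [0.621 0.022 0.131]
137 [ 0.   -0.   -0.71] [0.005 0.049 0.   ] tcp [0.621 0.022 0.124]
145 [-0.09  0.01 -0.71] [ 0.005  0.049 -0.   ] tcp [0.62  0.022 0.116]
153 [-0.18  0.02 -0.7 ] [ 0.005  0.049 -0.   ] tcp [0.619 0.022 0.109]
161 [-0.27  0.03 -0.67] [0.004 0.043 0.   ] tcp [0.616 0.022 0.103]
169 [-0.36  0.04 -0.6 ] [0. 0. 0.] tcp [0.612 0.023 0.097]
177 [-0.46  0.05 -0.56] [0. 0. 0.] tcp [0.608 0.023 0.091]
180 [-0.2   0.02 -0.2 ] [0. 0. 0.] tcp [0.606 0.023 0.089]
```

View pics/side3c.png

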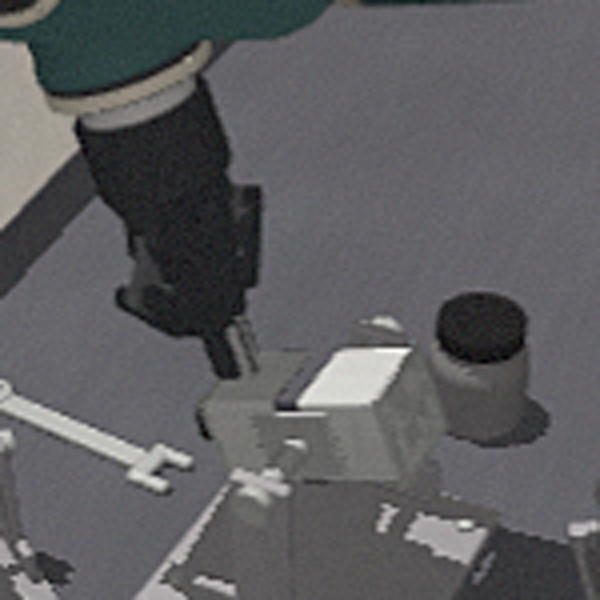

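Emit:
drive_tool --translation '[[0.08,-0.01,-0.34],[0.08,-0.01,-0.34],[0.05,-0.01,-0.35],[0.04,0,-0.35],[0,0,-0.35],[0,0,-0.36],[-0.04,0,-0.35],[-0.05,0.01,-0.36],[-0.09,0.01,-0.35],[-0.09,0.01,-0.35],[-0.13,0.01,-0.33],[-0.14,0.02,-0.34],[-0.18,0.02,-0.3],[-0.18,0.02,-0.3],[0,0,0]]' --dr '[[0.0025,0.0245,0],[0.0025,0.0245,0],[0.0025,0.0245,0],[0.0025,0.0245,0],[0.0025,0.0245,0],[0.0025,0.0245,0],[0.0025,0.0245,0],[0.0025,0.0245,0],[0.0025,0.0245,0],[0.0025,0.0245,0],[0.002,0.0215,0],[0.002,0.0215,0],[0,0,0],[0,0,0],[0,0,0]]' --fingers '[0,0,0,0,0,0,0,0,0,0,0,0,0,0,0]'

```text
time_s: 7.5
tcp_pos: [0.6112, 0.0235, 0.0973]
orientation: [[-0.812, 0.104, -0.574], [0.086, 0.995, 0.058], [0.577, -0.002, -0.817]]
ft_force: [0.4, -0.1, -0.5]
width: -0.001
```

Run:
```python
from fwd import *
st=ctrl.read_state(); print(st['tcp_pos'],st['ft_force'],st['joint_positions'].round(1))
for n in ("side","top"):
    im=ctrl.camera(n); cv2.imwrite(f"pics/{n}4.png",im[:,:,::-1])
crop("pics/side4.png","pics/side4c.png",240,100,150,150,4)
crop("pics/top4.png","pics/top4c.png",240,130,150,110,5)
w=[(t,pose(t,.045,phi(t))) for t in [169,177,180]]
rows(w,st['tcp_pos'],st['orientation'])
```

```text
[0.61124223 0.02351431 0.09730306] [ 0.35624907 -0.10398816 -0.54846162] [ -1.4  24.4  79.9   2.7 110.9 -85.2]
169 [ 0.11 -0.07 -0.07] [ 0.002 -0.005 -0.001] tcp [0.612 0.023 0.097]
177 [-0.46  0.05 -0.56] [0. 0. 0.] tcp [0.608 0.023 0.091]
180 [-0.2   0.02 -0.2 ] [0. 0. 0.] tcp [0.606 0.023 0.089]
```

View pics/side4c.png

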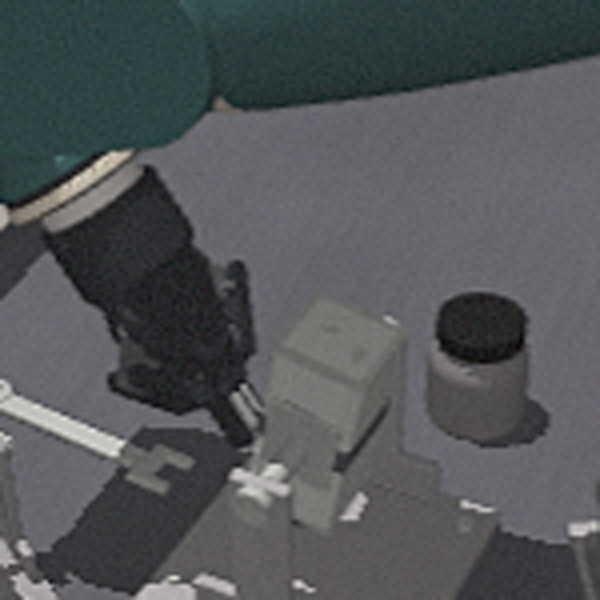

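View pics/top4c.png

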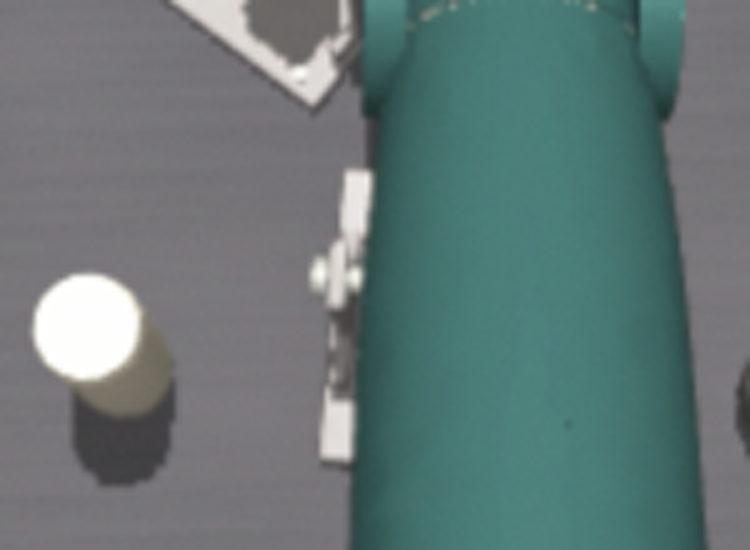

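The tin is at about 170° and the stand hasn't shifted. From here I'll go in small steps, watching the force for the stop.

Emit:
drive_tool --translation '[[-0.1,0.01,-0.15],[-0.1,0.01,-0.15],[-0.1,0.01,-0.1],[-0.1,0.01,-0.1],[0,0,0]]' --dr '[[0,0,0],[0,0,0],[0,0,0],[0,0,0],[0,0,0]]' --fingers '[0,0,0,0,0]'

```text
time_s: 8.1
tcp_pos: [0.6075, 0.0239, 0.0927]
orientation: [[-0.812, 0.104, -0.574], [0.086, 0.995, 0.058], [0.577, -0.002, -0.817]]
ft_force: [4.1, 0.4, 2.8]
width: -0.001
```

Emit:
drive_tool --translation '[[-0.08,0.01,0],[-0.08,0.01,0],[0,0,0]]' --dr '[[0,0,0],[0,0,0],[0,0,0]]' --fingers '[0,0,0]'

```text
time_s: 8.4
tcp_pos: [0.6065, 0.024, 0.0922]
orientation: [[-0.813, 0.104, -0.573], [0.086, 0.995, 0.058], [0.576, -0.002, -0.818]]
ft_force: [10.1, -1.6, -3.0]
width: 0.001
```

Emit:
drive_tool --translation '[[-0.05,0,0],[0,0,0]]' --dr '[[0,0,0],[0,0,0]]' --fingers '[0,0]'

```text
time_s: 8.6
tcp_pos: [0.6061, 0.024, 0.092]
orientation: [[-0.813, 0.104, -0.572], [0.086, 0.995, 0.058], [0.575, -0.002, -0.818]]
ft_force: [11.9, -0.4, -5.7]
width: -0.004
```

```bash
cat > ov.py <<'E'
from plan import *
def overlay(src,out,cam,th,x0,y0,w,h,s):
    im=cv2.imread(src)[y0:y0+h,x0:x0+w]; im=cv2.resize(im,None,fx=s,fy=s,interpolation=cv2.INTER_CUBIC)
    t=np.radians(th); X=np.array([np.cos(t),0,-np.sin(t)]); Z=np.array([np.sin(t),0,np.cos(t)]); Y=np.array([0,1.,0])
    def L(a,b,col):
        p=(proj(cam,np.array([C+S@a,C+S@b]))-[x0,y0]+.5)*s; cv2.line(im,*[tuple(int(v) for v in q) for q in p],col,1,cv2.LINE_AA)
    k=[(a,b,c) for a in(-1,1) for b in(-1,1) for c in(-1,1)]
    for i in k:
        for j in k:
            if sum(u!=v for u,v in zip(i,j))==1 and i<j:
                L(.028*i[0]*X+.028*i[1]*Y+.06*i[2]*Z,.028*j[0]*X+.028*j[1]*Y+.06*j[2]*Z,(0,0,255))
    q=[(-.085,-.085),(.085,-.085),(.085,.085),(-.085,.085)]
    for i in range(4):
        L(np.array([*q[i],.014-.125]),np.array([*q[(i+1)%4],.014-.125]),(0,255,0))
    cv2.imwrite(out,im)
E
python3 - <<'E'
from ov import *
st=ctrl.read_state(); print(st['tcp_pos'],st['ft_force'])
im=ctrl.camera("side"); cv2.imwrite("pics/side5.png",im[:,:,::-1])
overlay("pics/side5.png","pics/side5o.png","side",180,265,150,110,130,4.5)
E
```

```text
[0.60612387 0.02398899 0.0919817 ] [11.8636836  -0.44578266 -5.70356543]
```

View pics/side5o.png

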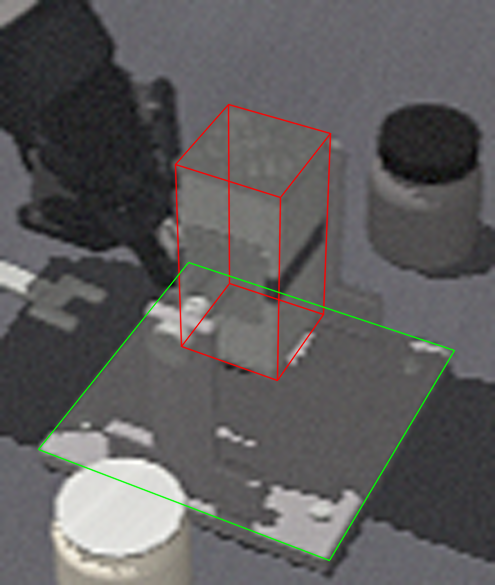

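```bash
cat > ret.py <<'E'
from plan import *
phi=lambda t:35*np.clip((120-t)/100,0,1)
if __name__=="__main__":
    st=ctrl.read_state(); p=st['tcp_pos']+[.03,-.003,0]
    w=[("off",(p,st['orientation'])),("start",pose(180,-.045,0,.03)),("touch",pose(180,-.045,0,0))]+[(t,pose(t,-.045,phi(t))) for t in list(range(172,3,-8))+[0]]
    rows(w,st['tcp_pos'],st['orientation'])
E
python3 ret.py
```

```text
off [ 3.  -0.3  0. ] [0. 0. 0.] tcp [0.636 0.021 0.092]
start [-0.48 -0.02  8.9 ] [-0.062 -0.61   0.   ] tcp [0.631 0.021 0.181]
touch [-2.98  0.31  0.  ] [0. 0. 0.] tcp [0.601 0.024 0.181]
172 [-0.67  0.07  0.5 ] [0. 0. 0.] tcp [0.595 0.025 0.186]
164 [-0.75  0.08  0.39] [0. 0. 0.] tcp [0.587 0.025 0.19 ]
156 [-0.82  0.09  0.27] [0. 0. 0.] tcp [0.579 0.026 0.193]
148 [-0.86  0.09  0.14] [0. 0. 0.] tcp [0.57  0.027 0.194]
140 [-0.88  0.09 -0.01] [0. 0. 0.] tcp [0.562 0.028 0.194]
132 [-0.87  0.09 -0.15] [0. 0. 0.] tcp [0.553 0.029 0.192]
124 [-0.84  0.09 -0.29] [0. 0. 0.] tcp [0.545 0.03  0.189]
116 [-0.8   0.08 -0.4 ] [-0.003 -0.024  0.   ] tcp [0.537 0.031 0.185]
108 [-0.74  0.08 -0.5 ] [-0.005 -0.049  0.   ] tcp [0.529 0.032 0.18 ]
100 [-0.65  0.07 -0.6 ] [-0.005 -0.049 -0.   ] tcp [0.523 0.032 0.174]
92 [-0.55  0.06 -0.68] [-0.005 -0.049 -0.   ] tcp [0.517 0.033 0.168]
84 [-0.44  0.05 -0.75] [-0.005 -0.049  0.   ] tcp [0.513 0.033 0.16 ]
76 [-0.32  0.03 -0.8 ] [-0.005 -0.049 -0.   ] tcp [0.51  0.034 0.152]
68 [-0.25  0.03 -0.69] [-0.005 -0.049 -0.   ] tcp [0.507 0.034 0.145]
60 [-0.18  0.02 -0.67] [-0.005 -0.049 -0.   ] tcp [0.505 0.034 0.139]
52 [-0.1   0.01 -0.7 ] [-0.005 -0.049  0.   ] tcp [0.504 0.034 0.132]
44 [-0.02  0.   -0.71] [-0.005 -0.049 -0.   ] tcp [0.504 0.034 0.124]
36 [ 0.07 -0.01 -0.71] [-0.005 -0.049  0.   ] tcp [0.505 0.034 0.117]
28 [ 0.17 -0.02 -0.7 ] [-0.005 -0.049  0.   ] tcp [0.506 0.034 0.11 ]
20 [ 0.26 -0.03 -0.68] [-0.005 -0.049 -0.   ] tcp [0.509 0.034 0.103]
12 [ 0.35 -0.04 -0.61] [0. 0. 0.] tcp [0.513 0.033 0.097]
4 [ 0.45 -0.05 -0.57] [0. 0. 0.] tcp [0.517 0.033 0.092]
0 [ 0.26 -0.03 -0.27] [0. 0. 0.] tcp [0.52  0.033 0.089]
```

Emit:
drive_tool --translation '[[0.5,-0.05,0],[1,-0.1,0],[1.5,-0.15,0],[0,0,0]]' --dr '[[0,0,0],[0,0,0],[0,0,0],[0,0,0]]' --fingers '[0,0,0,0]'

```text
time_s: 9.05
tcp_pos: [0.6366, 0.0208, 0.0923]
orientation: [[-0.812, 0.104, -0.574], [0.086, 0.995, 0.058], [0.577, -0.002, -0.816]]
ft_force: [-0.4, -0.4, -0.6]
width: 0.0
```

Run:
```python
from ov import *
st=ctrl.read_state(); print(st['tcp_pos'],st['ft_force'])
im=ctrl.camera("side"); cv2.imwrite("pics/side6.png",im[:,:,::-1])
overlay("pics/side6.png","pics/side6o.png","side",180,290,155,80,95,6)
crop("pics/side6.png","pics/side6c.png",290,155,80,95,6)
```

```text
[0.63664984 0.02080783 0.09232911] [-0.39497439 -0.43195628 -0.58819753]
```

View pics/side6o.png

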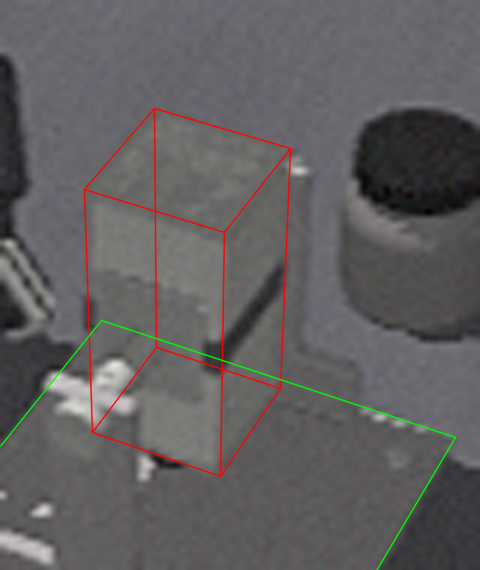

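View pics/side6c.png

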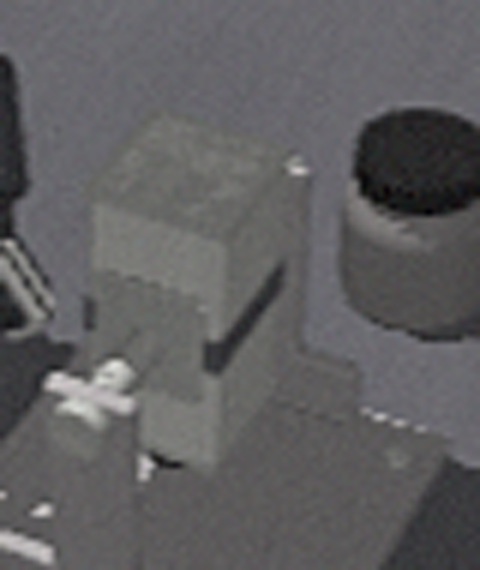

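The released tin's near edge runs from (226,240) to (215,465) in the crop, which leans slightly against the 180° model. I'll fit the angle numerically.

```bash
python3 - <<'E'
from plan import *
from scipy.optimize import least_squares
# crop corners (x6 + offset 290,155)
obs={(-1,1,-1):(93,199),(1,1,-1):None}
def corner(th,i,off):
    t=np.radians(th); X=np.array([np.cos(t),0,-np.sin(t)]); Z=np.array([np.sin(t),0,np.cos(t)])
    return C+off+S@(.028*i[0]*X+.028*i[1]*np.array([0,1,0])+.06*i[2]*Z)
for i in [(a,b,c) for c in(-1,1) for a in(-1,1) for b in(-1,1)]:
    print(i,((proj("side",corner(180,i,0))[0]-[290,155]+.5)*6).round(0))
E
python3 - <<'E'
import cv2
im=cv2.imread('pics/side6.png')[155:240,295:350]
im=cv2.createCLAHE(3,(2,2)).apply(cv2.cvtColor(im,cv2.COLOR_BGR2GRAY))
cv2.imwrite('pics/side6e.png',cv2.resize(im,None,fx=7,fy=7,interpolation=cv2.INTER_CUBIC))
E
```

```text
(-1, -1, -1) [155. 109.]
(-1, 1, -1) [ 84. 190.]
(1, -1, -1) [290. 148.]
(1, 1, -1) [224. 233.]
(-1, -1, 1) [157. 348.]
(-1, 1, 1) [ 92. 432.]
(1, -1, 1) [281. 389.]
(1, 1, 1) [220. 477.]
```

View pics/side6e.png

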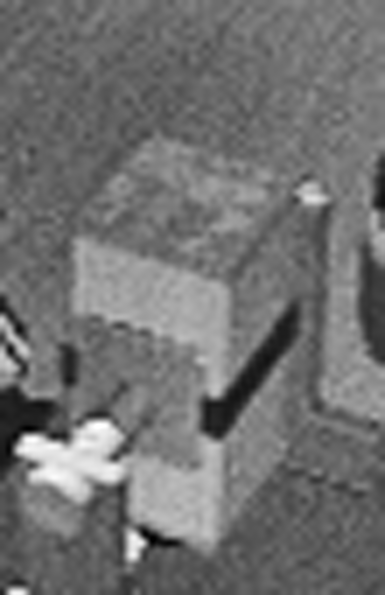

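```bash
cat > fit.py <<'E'
from plan import *
from scipy.optimize import least_squares
def corner(th,i,off):
    t=np.radians(th); X=np.array([np.cos(t),0,-np.sin(t)]); Z=np.array([np.sin(t),0,np.cos(t)])
    return C+off+S@(.028*i[0]*X+.028*i[1]*np.array([0,1,0])+.06*i[2]*Z)
def fit(obs,th0):
    f=lambda p:np.concatenate([np.concatenate([proj("side",corner(p[0]*10,k,p[1:4]/100))[0]-v for k,v in obs.items()]), p[1:4]*100*.1/.1*.01/ .01*.02])
    r=least_squares(f,[th0/10,0,0,0]); print("theta",r.x[0]*10,"off mm",r.x[1:]*10,"res px",r.fun.round(2))
E
python3 - <<'E'
from fit import *
q=lambda x,y:np.array([295+x/7-.5,155+y/7-.5])
fit({(-1,1,-1):q(75,238),(1,1,-1):q(230,285),(-1,-1,-1):q(155,135),(1,1,1):q(213,550)},180)
# same for the initial image : crop x5 offset 265,160
q=lambda x,y:np.array([265+x/5-.5,160+y/5-.5])
fit({(1,1,1):q(172,133),(-1,1,1):q(290,152),(-1,-1,1):q(345,82),(-1,1,-1):q(333,358)},9)
E
```

```text
theta 177.19085115073423 off mm [ 0.45376278 -0.7195843  -3.35821907] res px [-0.48 -1.48  0.67  0.02 -0.24 -0.28  0.04  1.66  0.09 -0.14 -0.67]
theta 10.845791908235288 off mm [ 0.19371204 -2.35955564  0.83981514] res px [ 0.71  0.04 -0.28 -0.65 -0.16 -0.53 -0.33  1.39  0.04 -0.47  0.17]
```

The fit gives about 177°, which is borderline. The contact torque, about 0.3 N m throughout, matches swivel friction rather than a stop. So I'll push again a little lower, following the arc, and watch the torque.

Emit:
drive_tool --translation '[[-1,0.1,-0.8],[-1,0.1,0],[-0.6,0.06,0],[-0.2,0.02,0],[-0.1,0.01,0],[0,0,0]]' --dr '[[0,0,0],[0,0,0],[0,0,0],[0,0,0],[0,0,0],[0,0,0]]' --fingers '[0,0,0,0,0,0]'

```text
time_s: 9.7
tcp_pos: [0.6067, 0.0239, 0.0852]
orientation: [[-0.813, 0.104, -0.573], [0.086, 0.995, 0.058], [0.576, -0.002, -0.817]]
ft_force: [0.5, 0.8, -0.2]
width: 0.002
```

Emit:
drive_tool --translation '[[-0.08,0.01,-0.04],[-0.08,0.01,-0.04],[0,0,0]]' --dr '[[0,0,0],[0,0,0],[0,0,0]]' --fingers '[0,0,0]'

```text
time_s: 10.0
tcp_pos: [0.6054, 0.0241, 0.0843]
orientation: [[-0.813, 0.104, -0.573], [0.086, 0.995, 0.058], [0.576, -0.002, -0.817]]
ft_force: [4.3, -0.8, 3.2]
width: 0.002
```

Emit:
drive_tool --translation '[[-0.08,0.01,-0.04],[0,0,0]]' --dr '[[0,0,0],[0,0,0]]' --fingers '[0,0]'

```text
time_s: 10.2
tcp_pos: [0.6052, 0.0241, 0.0843]
orientation: [[-0.814, 0.104, -0.571], [0.087, 0.995, 0.058], [0.574, -0.002, -0.819]]
ft_force: [12.1, -1.0, 5.1]
width: -0.001
```

Torque is now about 0.7 N m and the TCP moved only 0.2 mm of the 0.8 mm commanded, so the tin is hard on the stop. I'll release, clear the tin and go to the return start.

Emit:
drive_tool --translation '[[0.5,-0.05,0.04],[1,-0.1,0],[1.5,-0.15,0],[0,0,0]]' --dr '[[0,0,0],[0,0,0],[0,0,0],[0,0,0]]' --fingers '[0,0,0,0]'

```text
time_s: 10.6
tcp_pos: [0.6353, 0.021, 0.0834]
orientation: [[-0.812, 0.104, -0.575], [0.086, 0.995, 0.058], [0.577, -0.002, -0.816]]
ft_force: [0.3, 0.4, -0.1]
width: 0.002
```

```bash
python3 - <<'E'
from plan import *
im=ctrl.camera("side"); cv2.imwrite("pics/side7.png",im[:,:,::-1])
im=im[155:240,295:350]
g=cv2.createCLAHE(3,(2,2)).apply(cv2.cvtColor(im,cv2.COLOR_RGB2GRAY))
cv2.imwrite('pics/side7e.png',cv2.resize(g,None,fx=7,fy=7,interpolation=cv2.INTER_CUBIC))
E
python3 ret.py | head -2
```

```text
off [ 3.  -0.3  0. ] [0. 0. 0.] tcp [0.665 0.018 0.083]
start [-3.32  0.26  9.77] [-0.062 -0.613  0.   ] tcp [0.631 0.021 0.181]
```

View pics/side7e.png

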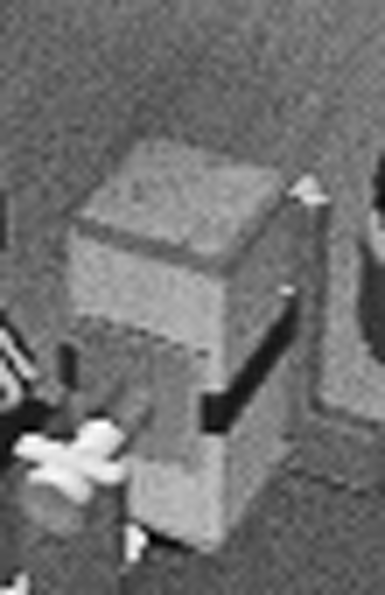

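The near edge is now parallel to the 180° model, about 2° on from the previous picture. I'll leave the tin untouched for over 2 s while repositioning for the return.

Emit:
drive_tool --translation '[[0,0,1.2],[0,0,1.2],[0,0,1.2],[0,0,1.2],[0,0,1.2],[0,0,1.2],[0,0,1.2],[0,0,1.4],[0,0,0],[0,0,0],[0,0,0],[0,0,0],[0,0,0],[0,0,0],[0,0,0],[0,0,0],[0,0,0],[0,0,0],[-0.4,0,0],[0,0,0]]' --dr '[[0,0,0],[0,0,0],[0,0,0],[0,0,0],[0,0,0],[0,0,0],[0,0,0],[0,0,0],[-0.0062,-0.0613,0],[-0.0062,-0.0613,0],[-0.0062,-0.0613,0],[-0.0062,-0.0613,0],[-0.0062,-0.0613,0],[-0.0062,-0.0613,0],[-0.0062,-0.0613,0],[-0.0062,-0.0613,0],[-0.0062,-0.0613,0],[-0.0062,-0.0613,0],[0,0,0],[0,0,0]]' --fingers '[0,0,0,0,0,0,0,0,0,0,0,0,0,0,0,0,0,0,0,0]'

```text
time_s: 12.65
tcp_pos: [0.6296, 0.0213, 0.1828]
orientation: [[-0.995, 0.105, -0.0], [0.105, 0.995, 0.0], [0.0, 0.0, -1.0]]
ft_force: [0.0, 0.1, -0.2]
width: -0.003
```

Emit:
drive_tool --translation '[[0,0,0],[0,0,0],[0,0,0],[0,0,0],[0,0,0]]' --dr '[[0,0,0],[0,0,0],[0,0,0],[0,0,0],[0,0,0]]' --fingers '[0,0,0,0,0]'

```text
time_s: 13.15
tcp_pos: [0.6302, 0.0212, 0.1819]
orientation: [[-0.995, 0.105, 0.001], [0.105, 0.995, 0.0], [-0.001, 0.0, -1.0]]
ft_force: [0.2, -0.4, -0.7]
width: 0.001
```

Run:
```python
from plan import *
im=ctrl.camera("side"); cv2.imwrite("pics/side8.png",im[:,:,::-1])
crop("pics/side8.png","pics/side8c.png",250,100,130,150,4)
crop("pics/side8.png","pics/side8e.png",295,155,55,85,7)
st=ctrl.read_state(); print(st['orientation'].round(3)); rows([("start",pose(180,-.045,0,.03))],st['tcp_pos'],st['orientation'])
```

```text
[[-0.995  0.105  0.001]
 [ 0.105  0.995  0.   ]
 [-0.001  0.    -1.   ]]
start [ 0.12 -0.04 -0.09] [-0.     0.001  0.   ] tcp [0.631 0.021 0.181]
```

View pics/side8c.png

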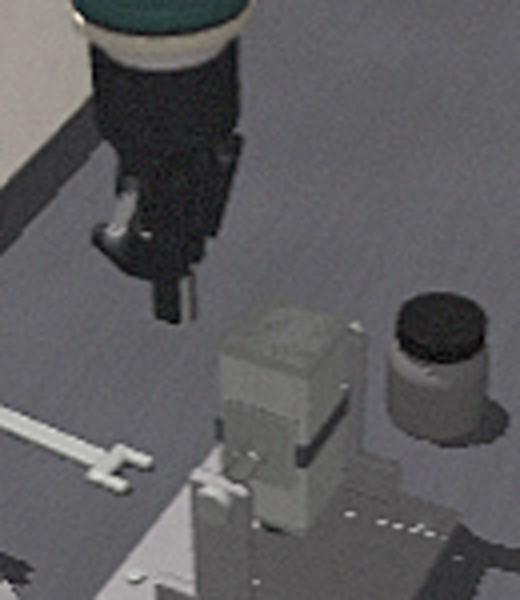

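View pics/side8e.png

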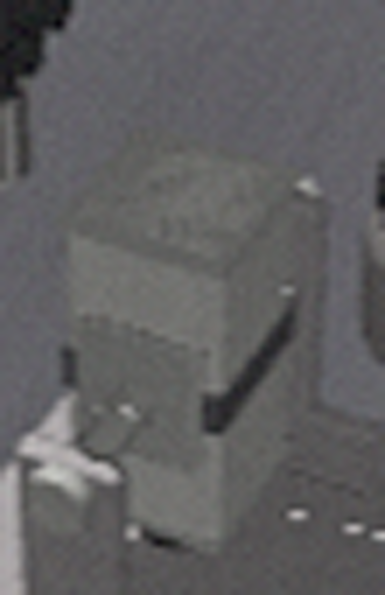

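Run:
```python
from fit import *
q=lambda x,y:np.array([295+x/7-.5,155+y/7-.5])
fit({(-1,1,-1):q(70,230),(1,1,-1):q(225,277),(-1,-1,-1):q(150,138),(1,1,1):q(216,550)},180)
# direct image correlation of tin texture rotation between 6 (before) , 7 and 8
a=[cv2.imread(f"pics/side{k}.png",0).astype(np.float32) for k in (6,7,8)]
for nm,(x,y,w,h) in {"top":(304,182,22,14),"bot":(313,218,20,16)}.items():
    for j in (1,2):
        T=a[0][y:y+h,x:x+w]; U=a[j][y:y+h,x:x+w]; print(nm,j,cv2.phaseCorrelate(T-T.mean(),U-U.mean(),cv2.createHanningWindow((w,h),cv2.CV_32F)))
```

```text
theta 178.79532148250175 off mm [ 0.76350747 -1.0714235  -2.68201011] res px [-0.53 -0.66  0.61  0.26 -0.27 -1.    0.21  1.33  0.15 -0.21 -0.54]
top 1 ((1.0498111227646518, 1.3455708063960063), 0.8569523837831285)
top 2 ((-0.617006112158915, 1.6510713997627233), 0.6814745141400231)
bot 1 ((0.11983752791815938, -0.25610824709404767), 1.2517233237624168)
bot 2 ((0.2979183880542884, -0.10679068472301267), 1.0621661376208067)
```

The image fit has about 1.5° of noise. I can check better by touch: if the tin is at 180°, the face at the top must be met at TCP x ≈ 0.601, and at 178° it would be about 0.598.

Emit:
drive_tool --translation '[[-0.6,0.06,0],[-0.6,0.06,0],[-0.6,0.06,0],[-0.5,0.05,0],[-0.3,0.03,0],[0,0,0],[0,0,0]]' --dr '[[0,0,0],[0,0,0],[0,0,0],[0,0,0],[0,0,0],[0,0,0],[0,0,0]]' --fingers '[0,0,0,0,0,0,0]'

```text
time_s: 13.9
tcp_pos: [0.6042, 0.0238, 0.1821]
orientation: [[-0.995, 0.105, 0.001], [0.105, 0.995, 0.0], [-0.001, 0.0, -1.0]]
ft_force: [-0.7, 1.1, 0.2]
width: 0.003
```

Emit:
drive_tool --translation '[[-0.08,0.01,0],[0,0,0]]' --dr '[[0,0,0],[0,0,0]]' --fingers '[0,0]'

```text
time_s: 14.1
tcp_pos: [0.6034, 0.0239, 0.1819]
orientation: [[-0.995, 0.105, 0.001], [0.105, 0.995, 0.0], [-0.001, 0.0, -1.0]]
ft_force: [-0.1, 0.6, 0.1]
width: 0.0
```

Emit:
drive_tool --translation '[[-0.08,0.01,0],[0,0,0]]' --dr '[[0,0,0],[0,0,0]]' --fingers '[0,0]'

```text
time_s: 14.3
tcp_pos: [0.6027, 0.024, 0.1821]
orientation: [[-0.995, 0.105, 0.002], [0.105, 0.995, -0.0], [-0.002, 0.0, -1.0]]
ft_force: [3.4, -1.2, -0.9]
width: 0.003
```

Emit:
drive_tool --translation '[[-0.08,0.01,0],[0,0,0]]' --dr '[[0,0,0],[0,0,0]]' --fingers '[0,0]'

```text
time_s: 14.5
tcp_pos: [0.6021, 0.0241, 0.1824]
orientation: [[-0.995, 0.105, 0.002], [0.105, 0.995, -0.0], [-0.002, 0.0, -1.0]]
ft_force: [6.0, -1.2, 1.7]
width: -0.005
```

First contact was at x ≈ 0.603, which is not short of 180°, so the tin really was on its stop. Now the return stroke.

Emit:
drive_tool --translation '[[-0.33,0.03,0.25],[-0.34,0.04,0.25],[-0.37,0.04,0.2],[-0.38,0.04,0.19],[-0.41,0.05,0.14],[-0.41,0.04,0.13],[-0.43,0.05,0.07],[-0.43,0.04,0.07],[-0.44,0.05,0],[-0.44,0.04,-0.01],[-0.43,0.05,-0.07],[-0.44,0.04,-0.08],[-0.42,0.05,-0.14],[-0.42,0.04,-0.15],[-0.4,0.04,-0.2],[-0.4,0.04,-0.2],[-0.37,0.04,-0.25],[-0.37,0.04,-0.25]]' --dr '[[0,0,0],[0,0,0],[0,0,0],[0,0,0],[0,0,0],[0,0,0],[0,0,0],[0,0,0],[0,0,0],[0,0,0],[0,0,0],[0,0,0],[0,0,0],[0,0,0],[-0.0015,-0.012,0],[-0.0015,-0.012,0],[-0.0025,-0.0245,0],[-0.0025,-0.0245,0]]' --fingers '[0,0,0,0,0,0,0,0,0,0,0,0,0,0,0,0,0,0]'

```text
time_s: 16.3
tcp_pos: [0.5291, 0.0318, 0.1813]
orientation: [[-0.992, 0.105, 0.076], [0.104, 0.995, -0.008], [-0.077, -0.0, -0.997]]
ft_force: [3.6, 0.2, 1.7]
width: -0.002
```

Run:
```python
from ret import *
st=ctrl.read_state(); print(st['tcp_pos'],st['ft_force'],st['joint_positions'].round(1))
for n in ("side",):
    im=ctrl.camera(n); cv2.imwrite(f"pics/{n}9.png",im[:,:,::-1])
crop("pics/side9.png","pics/side9c.png",240,80,180,160,4)
rows([(t,pose(t,-.045,phi(t))) for t in (108,100)],st['tcp_pos'],st['orientation'])
```

```text
[0.52911469 0.03176673 0.18132637] [3.59765611 0.18153551 1.7368183 ] [  1.  -13.1 107.3  -0.5  81.5 -83. ]
108 [ 0.01 -0.02 -0.09] [0.001 0.003 0.   ] tcp [0.529 0.032 0.18 ]
100 [-0.65  0.07 -0.6 ] [-0.005 -0.049 -0.   ] tcp [0.523 0.032 0.174]
```

View pics/side9c.png

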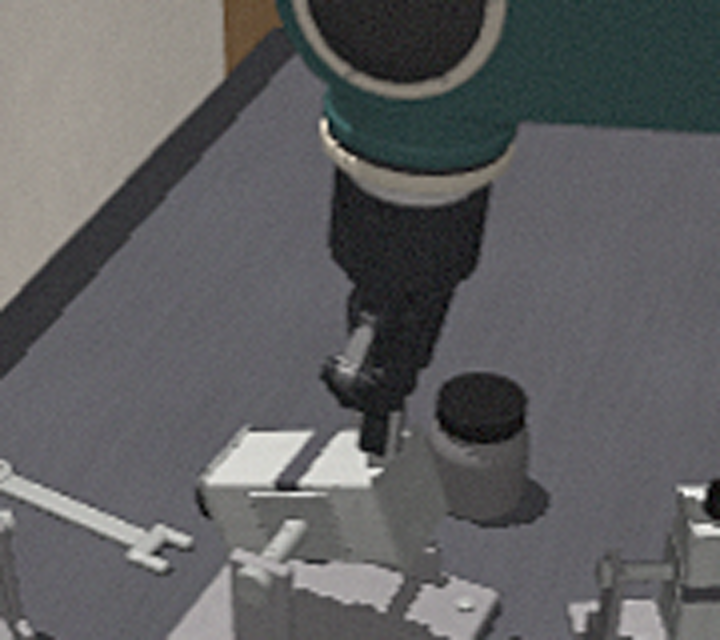

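Emit:
drive_tool --translation '[[-0.32,0.03,-0.33],[-0.33,0.03,-0.34],[-0.28,0.03,-0.34],[-0.28,0.03,-0.34],[-0.22,0.02,-0.38],[-0.22,0.02,-0.38],[-0.16,0.02,-0.4],[-0.16,0.01,-0.4],[-0.13,0.02,-0.34],[-0.13,0.01,-0.34],[-0.09,0.01,-0.34],[-0.09,0.01,-0.34]]' --dr '[[-0.0025,-0.0245,0],[-0.0025,-0.0245,0],[-0.0025,-0.0245,0],[-0.0025,-0.0245,0],[-0.0025,-0.0245,0],[-0.0025,-0.0245,0],[-0.0025,-0.0245,0],[-0.0025,-0.0245,0],[-0.0025,-0.0245,0],[-0.0025,-0.0245,0],[-0.0025,-0.0245,0],[-0.0025,-0.0245,0]]' --fingers '[0,0,0,0,0,0,0,0,0,0,0,0]'

```text
time_s: 17.55
tcp_pos: [0.5053, 0.0342, 0.139]
orientation: [[-0.926, 0.104, 0.362], [0.098, 0.995, -0.037], [-0.364, 0.001, -0.931]]
ft_force: [0.8, 1.0, 5.5]
width: -0.001
```

Run:
```python
from ret import *
st=ctrl.read_state(); print(st['tcp_pos'],st['ft_force'],st['joint_positions'].round(1))
im=ctrl.camera("side"); cv2.imwrite(f"pics/side10.png",im[:,:,::-1])
crop("pics/side10.png","pics/side10c.png",270,80,190,190,4)
rows([(t,pose(t,-.045,phi(t))) for t in (60,52)],st['tcp_pos'],st['orientation'])
```

```text
[0.50531266 0.03423155 0.13898361] [0.7842745  0.99577166 5.51582267] [  2.7 -25.9 122.5  -3.5  62.3 -80.2]
60 [-0.01 -0.02 -0.05] [-0.     0.006 -0.   ] tcp [0.505 0.034 0.139]
52 [-0.1   0.01 -0.7 ] [-0.005 -0.049  0.   ] tcp [0.504 0.034 0.132]
```

View pics/side10c.png

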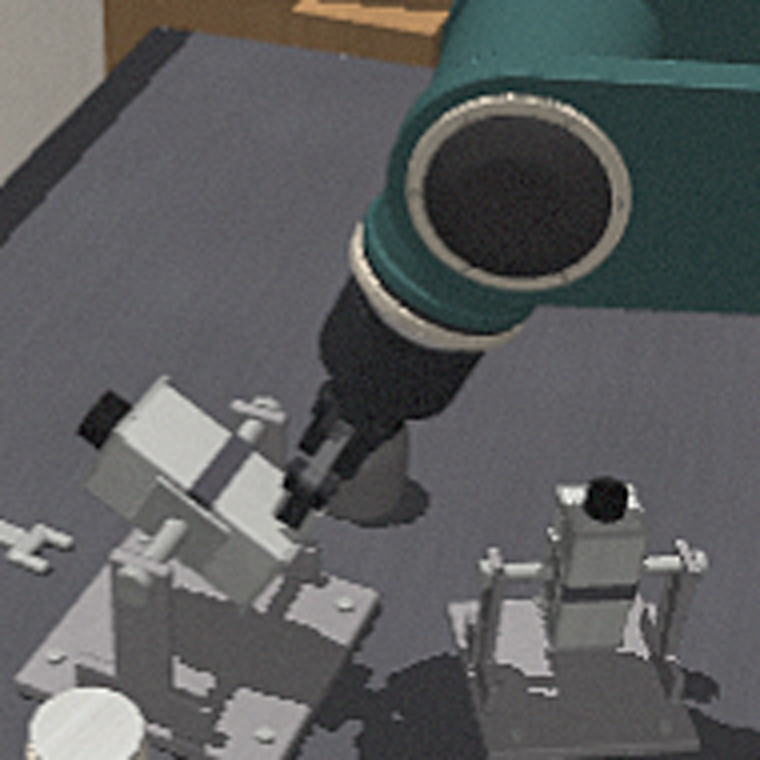

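Emit:
drive_tool --translation '[[-0.05,0,-0.36],[-0.05,0,-0.36],[-0.01,0,-0.36],[-0.01,0,-0.35],[0.04,0,-0.35],[0.03,-0.01,-0.36]]' --dr '[[-0.0025,-0.0245,0],[-0.0025,-0.0245,0],[-0.0025,-0.0245,0],[-0.0025,-0.0245,0],[-0.0025,-0.0245,0],[-0.0025,-0.0245,0]]' --fingers '[0,0,0,0,0,0]'

```text
time_s: 18.2
tcp_pos: [0.5049, 0.0341, 0.1176]
orientation: [[-0.863, 0.104, 0.494], [0.091, 0.995, -0.051], [-0.496, 0.001, -0.868]]
ft_force: [-1.3, 0.2, 5.5]
width: -0.002
```

Run:
```python
from ret import *
st=ctrl.read_state(); print(st['tcp_pos'],st['ft_force'],st['joint_positions'].round(1))
rows([(t,pose(t,-.045,31)) for t in (36,28,20,12,4,0)],st['tcp_pos'],st['orientation'])
```

```text
[0.50491452 0.03409212 0.1176036 ] [-1.28149537  0.20188309  5.54944435] [  3.5 -30.2 129.   -5.9  51.9 -78. ]
36 [-0.01 -0.   -0.06] [-0.004 -0.021 -0.   ] tcp [0.505 0.034 0.117]
28 [ 0.17 -0.02 -0.65] [0. 0. 0.] tcp [0.506 0.034 0.111]
20 [ 0.26 -0.03 -0.64] [0. 0. 0.] tcp [0.509 0.034 0.104]
12 [ 0.36 -0.04 -0.62] [0. 0. 0.] tcp [0.513 0.033 0.098]
4 [ 0.45 -0.05 -0.58] [0. 0. 0.] tcp [0.517 0.033 0.092]
0 [ 0.26 -0.03 -0.27] [0. 0. 0.] tcp [0.52  0.033 0.089]
```

Joints are fine: j3 is at 129 with a limit of 143. I'll hold the tilt at about 31° and continue to about 12°.

Emit:
drive_tool --translation '[[0.08,-0.01,-0.33],[0.08,-0.01,-0.33],[0.13,-0.01,-0.32],[0.13,-0.02,-0.32],[0.18,-0.02,-0.31],[0.18,-0.02,-0.31],[0,0,0]]' --dr '[[-0.002,-0.012,0],[-0.002,-0.012,0],[0,0,0],[0,0,0],[0,0,0],[0,0,0],[0,0,0]]' --fingers '[0,0,0,0,0,0,0]'

```text
time_s: 18.9
tcp_pos: [0.5125, 0.033, 0.0972]
orientation: [[-0.853, 0.105, 0.512], [0.089, 0.995, -0.054], [-0.514, -0.001, -0.857]]
ft_force: [-0.8, 0.8, -0.2]
width: 0.001
```

Run:
```python
from ret import *
st=ctrl.read_state(); print(st['tcp_pos'],st['ft_force'],st['joint_positions'].round(1))
im=ctrl.camera("side"); cv2.imwrite(f"pics/side11.png",im[:,:,::-1])
crop("pics/side11.png","pics/side11c.png",270,80,190,190,4)
rows([(t,pose(t,-.045,31)) for t in (12,4,0)],st['tcp_pos'],st['orientation'])
```

```text
[0.51246721 0.03304452 0.09723449] [-0.76812192  0.78752324 -0.21039112] [  3.5 -28.4 130.1  -6.6  47.9 -77.4]
12 [0.02 0.02 0.07] [ 0.    -0.001  0.   ] tcp [0.513 0.033 0.098]
4 [ 0.45 -0.05 -0.58] [0. 0. 0.] tcp [0.517 0.033 0.092]
0 [ 0.26 -0.03 -0.27] [0. 0. 0.] tcp [0.52  0.033 0.089]
```

View pics/side11c.png

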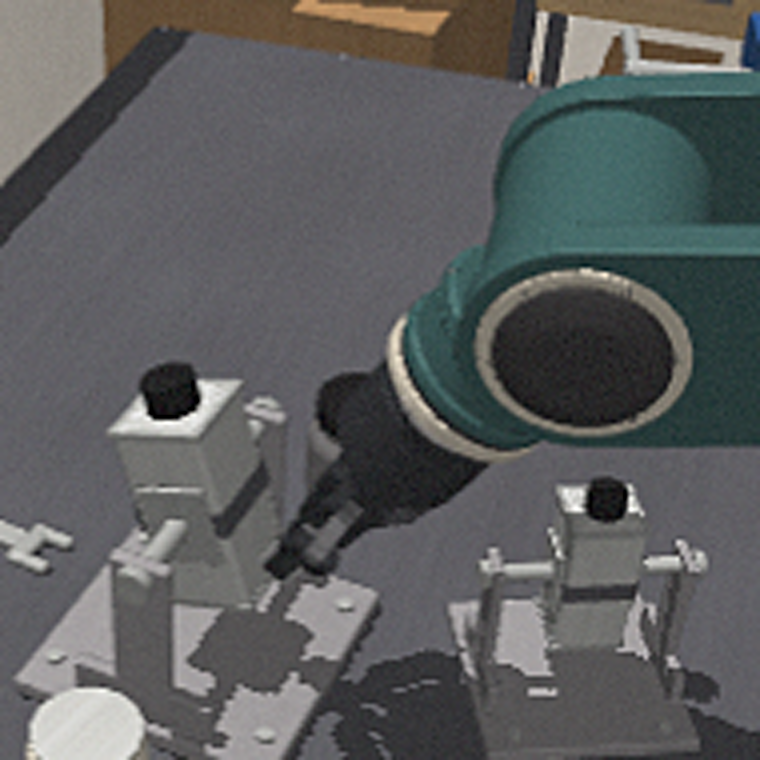

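Emit:
drive_tool --translation '[[0.11,-0.01,-0.2],[0.11,-0.01,-0.2],[0.11,-0.01,-0.2],[0.12,-0.01,-0.2],[0,0,0]]' --dr '[[0,0,0],[0,0,0],[0,0,0],[0,0,0],[0,0,0]]' --fingers '[0,0,0,0,0]'

```text
time_s: 19.45
tcp_pos: [0.5171, 0.0327, 0.0897]
orientation: [[-0.852, 0.105, 0.512], [0.089, 0.995, -0.054], [-0.515, -0.0, -0.857]]
ft_force: [-0.6, 0.8, 0.2]
width: 0.001
```

Emit:
drive_tool --translation '[[0.08,-0.01,-0.05],[0.08,-0.01,-0.05],[0,0,0]]' --dr '[[0,0,0],[0,0,0],[0,0,0]]' --fingers '[0,0,0]'

```text
time_s: 19.75
tcp_pos: [0.5184, 0.0326, 0.0887]
orientation: [[-0.853, 0.104, 0.512], [0.089, 0.995, -0.054], [-0.515, -0.0, -0.857]]
ft_force: [-4.1, 1.2, -0.2]
width: 0.002
```

Emit:
drive_tool --translation '[[0.08,-0.01,-0.04],[0,0,0]]' --dr '[[0,0,0],[0,0,0]]' --fingers '[0,0]'

```text
time_s: 19.95
tcp_pos: [0.5191, 0.0325, 0.0882]
orientation: [[-0.853, 0.104, 0.512], [0.089, 0.995, -0.054], [-0.515, -0.0, -0.857]]
ft_force: [-5.4, 0.2, -1.4]
width: -0.003
```

Emit:
drive_tool --translation '[[0.08,-0.01,-0.05],[0,0,0]]' --dr '[[0,0,0],[0,0,0]]' --fingers '[0,0]'

```text
time_s: 20.15
tcp_pos: [0.5198, 0.0324, 0.0875]
orientation: [[-0.853, 0.104, 0.512], [0.089, 0.995, -0.054], [-0.514, -0.0, -0.858]]
ft_force: [-4.6, 0.6, -0.6]
width: 0.002
```

Emit:
drive_tool --translation '[[0.08,-0.01,-0.05],[0,0,0]]' --dr '[[0,0,0],[0,0,0]]' --fingers '[0,0]'

```text
time_s: 20.35
tcp_pos: [0.5206, 0.0323, 0.087]
orientation: [[-0.853, 0.104, 0.511], [0.089, 0.995, -0.054], [-0.514, -0.0, -0.858]]
ft_force: [-5.2, 1.2, -0.7]
width: -0.001
```

Emit:
drive_tool --translation '[[0.08,-0.01,-0.05],[0,0,0]]' --dr '[[0,0,0],[0,0,0]]' --fingers '[0,0]'

```text
time_s: 20.55
tcp_pos: [0.5214, 0.0322, 0.0864]
orientation: [[-0.853, 0.104, 0.511], [0.089, 0.995, -0.054], [-0.514, -0.0, -0.858]]
ft_force: [-5.4, 2.0, -1.3]
width: -0.002
```

Emit:
drive_tool --translation '[[0.05,-0.005,-0.03],[0,0,0]]' --dr '[[0,0,0],[0,0,0]]' --fingers '[0,0]'

```text
time_s: 20.75
tcp_pos: [0.5218, 0.0322, 0.0861]
orientation: [[-0.853, 0.104, 0.511], [0.089, 0.995, -0.054], [-0.514, -0.0, -0.858]]
ft_force: [-5.3, 2.0, -1.5]
width: -0.0
```

Emit:
drive_tool --translation '[[0.06,-0.005,-0.03],[0,0,0]]' --dr '[[0,0,0],[0,0,0]]' --fingers '[0,0]'

```text
time_s: 20.95
tcp_pos: [0.5224, 0.0321, 0.0857]
orientation: [[-0.853, 0.104, 0.511], [0.089, 0.995, -0.054], [-0.514, -0.0, -0.858]]
ft_force: [-4.8, 2.3, -2.0]
width: -0.001
```

Run:
```python
from ov import *
im=ctrl.camera("side"); cv2.imwrite(f"pics/side12.png",im[:,:,::-1])
overlay("pics/side12.png","pics/side12o.png","side",0,265,155,110,125,4.5)
```

```text
(no output)
```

View pics/side12o.png

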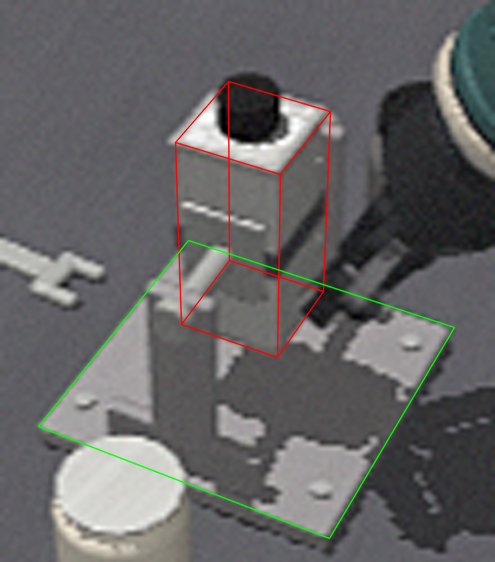

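The top edge at (170,138) still sits a little left of the model, so a degree or so remains. I'll keep pushing gently.

Emit:
drive_tool --translation '[[0.06,-0.005,-0.04],[0,0,0]]' --dr '[[0,0,0],[0,0,0]]' --fingers '[0,0]'

```text
time_s: 21.2
tcp_pos: [0.523, 0.0321, 0.0853]
orientation: [[-0.853, 0.104, 0.511], [0.089, 0.995, -0.054], [-0.514, -0.0, -0.858]]
ft_force: [-5.8, 1.6, -2.2]
width: 0.001
```

Emit:
drive_tool --translation '[[0.06,-0.005,-0.04],[0,0,0]]' --dr '[[0,0,0],[0,0,0]]' --fingers '[0,0]'

```text
time_s: 21.4
tcp_pos: [0.5234, 0.032, 0.085]
orientation: [[-0.853, 0.104, 0.511], [0.089, 0.995, -0.054], [-0.513, -0.0, -0.858]]
ft_force: [-15.4, 2.1, 4.7]
width: 0.001
```

Emit:
drive_tool --translation '[[0.06,-0.005,-0.04],[0,0,0]]' --dr '[[0,0,0],[0,0,0]]' --fingers '[0,0]'

```text
time_s: 21.6
tcp_pos: [0.5237, 0.032, 0.0849]
orientation: [[-0.854, 0.105, 0.51], [0.09, 0.995, -0.054], [-0.513, -0.0, -0.859]]
ft_force: [-29.6, 3.1, 13.8]
width: 0.0
```

That is the stop: force jumped to 15 N and then 30 N, with only 0.3 mm of travel. Backing off.

Emit:
drive_tool --translation '[[-0.3,0.03,0.05],[-0.8,0.08,0],[-1.5,0.15,0],[-2,0.2,0],[-1,0.1,2],[0,0,2.5],[0,0,3],[0,0,3],[0,0,3],[0,0,0]]' --dr '[[0,0,0],[0,0,0],[0,0,0],[0,0,0],[0,0,0],[0,0,0],[0,0,0],[0,0,0],[0,0,0],[0,0,0]]' --fingers '[0,0,0,0,0,0,0,0,0,0]'

```text
time_s: 22.6
tcp_pos: [0.4695, 0.0375, 0.2258]
orientation: [[-0.849, 0.104, 0.518], [0.089, 0.995, -0.054], [-0.521, 0.001, -0.853]]
ft_force: [-0.1, -0.9, 0.3]
width: 0.001
```

Run:
```python
from ov import *
st=ctrl.read_state(); print(st['tcp_pos'],st['ft_force'],st['joint_positions'].round(1))
for n in("side","top"):
    im=ctrl.camera(n); cv2.imwrite(f"pics/{n}13.png",im[:,:,::-1])
overlay("pics/side13.png","pics/side13o.png","side",0,265,155,110,125,4.5)
a=[cv2.imread(f"pics/side{k}.png",0).astype(np.float32) for k in (0,13)]
for nm,(x,y,w,h) in {"base left":(268,222,40,40),"jar":(345,172,30,40),"spray":(275,250,36,74),"spanner":(230,190,60,34)}.items():
    print(nm,cv2.phaseCorrelate(a[0][y:y+h,x:x+w],a[1][y:y+h,x:x+w],cv2.createHanningWindow((w,h),cv2.CV_32F)))
```

```text
[0.46954754 0.0375488  0.22582349] [-0.08492755 -0.93648362  0.33505497] [  4.7 -40.2 125.   -6.1  64.3 -78.1]
base left ((0.002815923871285264, -0.21143523240239404), 0.9997706973552704)
jar ((0.12027843038918995, -0.5435010084610106), 0.7861806905269623)
spray ((0.03000965371131059, 0.3808512956352814), 0.9894364152131258)
spanner ((0.07530624439054634, -0.020180060215757578), 0.9729141437345081)
```

View pics/side13o.png

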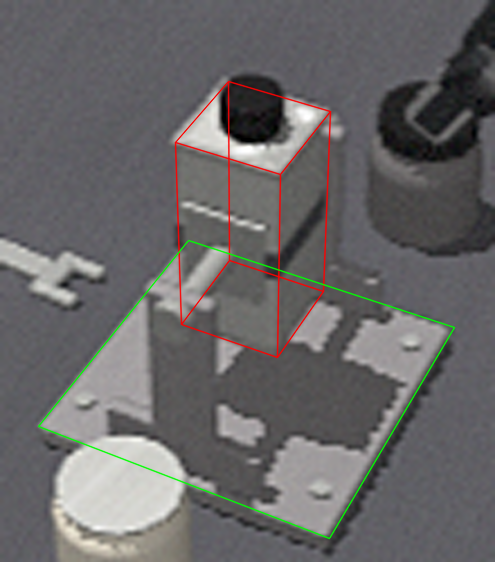

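View pics/top13.png

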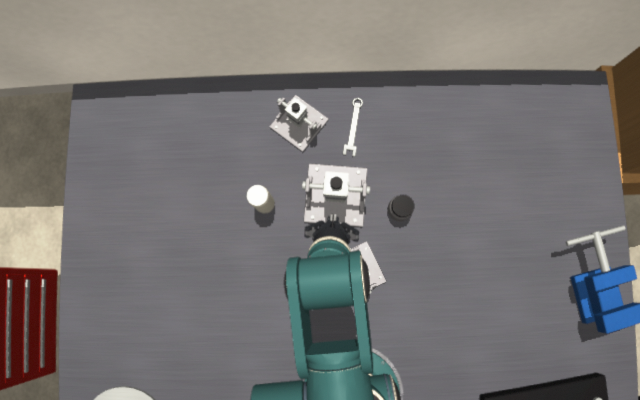

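Run:
```python
import cv2,numpy as np
o=[]
for k in (6,8,13):
    g=cv2.imread(f'pics/side{k}.png')[160:240,300:345]
    g=cv2.convertScaleAbs(g,alpha=1.8 if k!=13 else 1.2)
    o.append(cv2.resize(g,None,fx=5.8,fy=5.8,interpolation=cv2.INTER_CUBIC))
cv2.imwrite('pics/cmp.png',np.hstack(o)); print(o[0].shape)
```

```text
(464, 261, 3)
```

View pics/cmp.png

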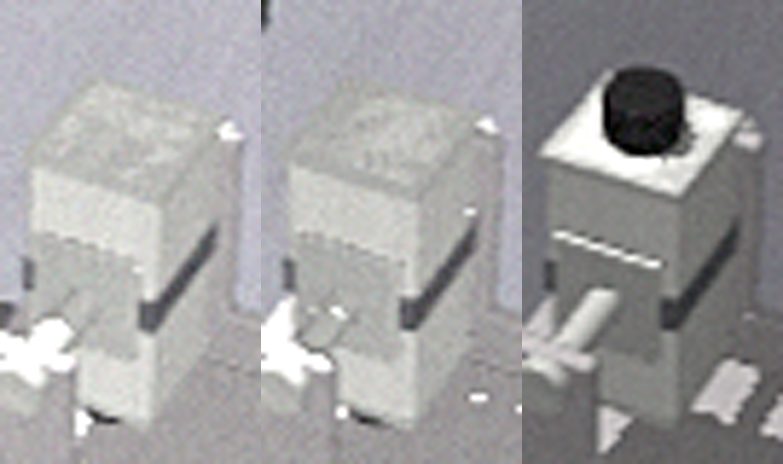

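The near edge of the tin on the stop (middle panel, (417,200)→(412,425)) is parallel to the upright one (right panel, (682,192)→(678,420)) to within about 0.5°. The first, short push (left panel) leaned visibly, so the hold really was at 180°. The tin is now upright, the stand and bystanders haven't moved, and the arm is clear, so I'm handing in.

Emit:
drive_tool --translation '[[0,0,0],[0,0,0],[0,0,0]]' --dr '[[0,0,0],[0,0,0],[0,0,0]]' --fingers '[0,0,0]'

```text
time_s: 23.0
tcp_pos: [0.4686, 0.0375, 0.2201]
orientation: [[-0.853, 0.104, 0.512], [0.089, 0.995, -0.054], [-0.515, -0.001, -0.857]]
ft_force: [-0.3, 0.2, 0.3]
width: 0.004
```

```bash
python3 -c "
from workcell import ctrl
s=ctrl.read_state();print(s['time_s'],s['ft_force'],abs(s['dq']).max())
print(ctrl.close_job())"
```

```text
23.0 [-0.2934295   0.21745221  0.27845336] 0.2832314609171689
the job is handed in; nothing more can be done
None
```

I turned the tin in the largest stand fully over onto its stop, left it untouched for about 3 s, then swung it back upright onto the other stop. The job was handed in at 23 s of the 59 s allowed; no verdict is reported.

**Upside down:** My first push stopped short, at about 177° by the image fit, so I pushed again until the force showed the stop. My checks on the second push don't agree exactly:
- The image fit read 178.8°, with roughly 1.5° of noise.
- A touch test showed no shortfall from 180°.
- The tin's edge was parallel to the final upright one to within about 0.5°.

**Upright:** It reached the stop with a sharp rise in force, and the picture after release shows it upright. I took no separate angle fit there.

**Stand and bystanders:** Compared with the first picture, the stand and the other things on the bench shifted by about half a pixel at most. The arm was clear, with no force on the tool.

**One thing that went rough:** The last push against the upright stop peaked at about 30 N sideways, above the roughly 20 N at which the stand slides. The tool moved only about 0.3 mm during that push, and the pictures show no shift of the stand.

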